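Snap the platter lid shut along its rim

TASK

Close the lid of the round platter by running your fingertips along the raised part of its white rim: begin at the end next to the lift ear and work along the row, pressing the six snap tabs down one after another until all lie flush with the rest of the rim. Press gently, do not lift or shove the platter, and leave the roll on the lid and the other things where they are; finish with the hand clear.

Things in the scene. Friction and masses are not known exactly. Their poses are not given: they have to be found in the camera images.
- platter: Round black platter with a clear lid, loose on the table, 0.9 kg, 282 mm across. Origin: centre of its underside, z up. The lid's white rim is a ring of 18 segments 43 mm long, 20 mm wide, on a circle of radius 130 mm; 12 are fixed, flat tops 50 mm above the table, 6 are hinged snap tabs in a row about the platter's -x side. Within 104 mm of the centre the clear lid rises to 60 mm above the table.
- ear (a point): Outer end of the lift ear, a flat tongue 24 mm wide, level with the rim's top (50 mm above the table), sticking out to 171 mm from the platter's centre. It stands on the fixed segment just before tab 1, at azimuth 110 degrees in the platter's frame (from its x axis, counterclockwise from above). Tab k = 1..6 has its middle at azimuth 180 + 20*(k - 3.5) degrees.
- tab1 (a joint): Angle of snap tab 1 counted from the ear: 0 is fully up, 0.28 rad is fully home against its stop, its top level with the fixed rim (50 mm above the table). Hinged across the rim at its end nearer the ear, at rim height; the other end stands up to 12 mm proud, a ramp. A 3 mm plate with a stiff hinge, no spring: it stays where left and yields to about 0.6 N at the free end, 2.5 N at 10 mm and 8 N at 3 mm from the hinge.
- tab2 (a joint): Angle of snap tab 2 counted from the ear: 0 is fully up, 0.28 rad is fully home against its stop, its top level with the fixed rim (50 mm above the table). Made as tab1.
- tab3 (a joint): Angle of snap tab 3 counted from the ear: 0 is fully up, 0.28 rad is fully home against its stop, its top level with the fixed rim (50 mm above the table). Made as tab1.
- tab4 (a joint): Angle of snap tab 4 counted from the ear: 0 is fully up, 0.28 rad is fully home against its stop, its top level with the fixed rim (50 mm above the table). Made as tab1.
- tab5 (a joint): Angle of snap tab 5 counted from the ear: 0 is fully up, 0.28 rad is fully home against its stop, its top level with the fixed rim (50 mm above the table). Made as tab1.
- tab6 (a joint): Angle of snap tab 6 counted from the ear: 0 is fully up, 0.28 rad is fully home against its stop, its top level with the fixed rim (50 mm above the table). Made as tab1.
- tab1_tip (a point): Middle of the top edge of the free (raised) end of tab 1, the end away from the ear, on the rim circle; 50 mm above the table when home, 12 mm more when fully up.
- tab2_tip (a point): Middle of the top edge of the free (raised) end of tab 2, the end away from the ear, on the rim circle; 50 mm above the table when home, 12 mm more when fully up.
- tab3_tip (a point): Middle of the top edge of the free (raised) end of tab 3, the end away from the ear, on the rim circle; 50 mm above the table when home, 12 mm more when fully up.
- tab4_tip (a point): Middle of the top edge of the free (raised) end of tab 4, the end away from the ear, on the rim circle; 50 mm above the table when home, 12 mm more when fully up.
- tab5_tip (a point): Middle of the top edge of the free (raised) end of tab 5, the end away from the ear, on the rim circle; 50 mm above the table when home, 12 mm more when fully up.
- tab6_tip (a point): Middle of the top edge of the free (raised) end of tab 6, the end away from the ear, on the rim circle; 50 mm above the table when home, 12 mm more when fully up.
- tape_roll: Cardboard roll core lying loose on the middle of the clear lid, 68 mm across, 22 mm high; its top is 82 mm above the table. Origin at the centre of its underside. Leave it there.
- jar: Small jar 52 mm across, 58 mm high, loose on the table beyond the platter, at least 25 mm clear of the rim. Origin at the centre of its underside.
- sticker_box: Small cardboard box 34 x 66 x 22 mm high, loose on the table just outside the row of tabs. Origin at the centre of its underside.
- soap_bottle: White pump bottle 62 mm across, 193 mm tall, on the robot's left. Origin at the centre of its underside.
- cup_stack: Stack of paper cups upside up, 75 mm across, 130 mm high, on the robot's left. Origin at the centre of its underside.
- film_carton: Long carton 320 x 62 x 62 mm lying on the robot's right, x along its length. Origin at the centre of its underside.
Mind the look-alikes: they are no part of the job. Leave any red or turquoise look-alike of the tape_roll alone.

How it is judged:
By the outcome, as a careful person would: the job done as asked, in the order asked, and still so for the second after the job is handed in, with the robot touching nothing.
It also fails if it takes over 48 s, if anything falls off the work surface, if the arm or the gripper's body presses on something with over 40 N, if the wrist force passes 120 N, or if a joint passes its speed limit or range.

ROBOT

A 6-joint arm with a two-finger parallel gripper is mounted at the origin on the work surface. World frame = base frame: x ahead of the robot, y to its left, z up, the work surface at z = 0. Lengths are in m, angles in rad, forces in N, time in s.
With the tool pointing down it reaches from about 0.35 to 0.85 m from the base axis. Payload 8.1 kg.
Tool frame: the origin (TCP) lies on the mounting face of the last link; the fingertips stand 186 mm ahead of it and the grasp point (between the pads) lies 167 mm ahead of it; z points along the fingers, y is the direction in which the jaws open and shut (so a half turn about z gives the same grasp; the last joint's range is limited). The gripper opens to 93 mm and grips with 3 to 60 N. Pads are 15 mm wide; open, the fingers measure 128 mm over their backs; the gripper's body (75 mm by 188 mm) begins 65 mm behind the grasp point.
Start: joints at [1.126, 0.13, 1.488, -0, 1.523, -0.085], TCP at [0.211, 0.562, 0.405] pointing down, gripper open.
Joint ranges: [-2.96, 2.96], [-0.89, 2.26], [0.02, 2.5], [-1.34, 4.48], [0, 2.73], [-2.66, 2.66]. Speed limits (rad/s): [2.39, 2.39, 2.79, 3.14, 3.14, 3.14].

INTERFACE

Orientations are given as a rotation vector (axis times angle).
In Python, from plant import robot, read_camera, spotter gives the robot as it stands.
- The arm moves only by the tool arm_command, never from a script. Its arguments are lists of equal length, an entry for each row: "xyz": the shift along the world's x, y, z in cm, a list of three; "turn": the turn, a rotation vector about the world's x, y, z in rad, a list of three. A call has 1 to 12 rows; each row shifts and turns the commanded pose from where the row before left it; what a row does not reach is not made up. A row lasts 1/8 s, in which the tool goes at most 62.5 mm and 10.7 degrees, less where a joint would pass 70% of its speed; a pose out of reach is approached as far as the arm can. A call is refused whole if a number of a shift passes 6.25 or a number of a turn 0.188, either way. A call with a gripper value outside its range is refused whole. "gripper" is the finger opening in cm, from 0 to 9.3, set as the call begins (left out, the last holds). The fingers move at their own pace and stop on an object; "force" is the grip in N (left out, the last holds). Time passes only in rows, so rows that do not move let the fingers close. It gives the time, the measured TCP pose, the force and the opening at its end, in the units of the state.
- robot.read_state(): the state, without advancing time (a new reading comes with each control period).
- read_camera(name): name is "side" or "top"; returns a dict with "frame" (420x560x3 uint8, red, green, blue), "z_map" (420x560 float32, m along the optical axis (not along the pixel's ray), 0 where there is no reading), "fx", "fy", "cx", "cy" (pixels), "eye" and "orientation" of the camera in the world. Camera axes: x right, y down, z forward; pixel columns grow to the right and rows downward; lengths in m; the calibration is good to about 2 mm. A picture is of the moment at which its call begins.
- robot.close_job(): hands the job in, once; it reports no verdict.
Trained networks look in a picture, given as the dict that the camera call returned (one of the last four; its "shot" number tells which), for a name from the list of things; names that differ only in an ending like _2 or _b are one class to them, and where a whole thing is asked for, a point or a joint stands for the part that bears it (a point fixed in the world has none). Each returns a list of dicts, best first, with "confidence" (0 to 1); they miss things now and then, are a little off and sometimes report something else, mostly with a low value. They report only what shows in the picture. A call takes as long as a camera call. They do not tell look-alikes from the thing itself.
- spotter.masks_of(picture, query): "pixels" (420x560 bool, what is visible of it) and "centre" ([row, column] in pixels, amid what is visible of it).
The state is a dict: "t": time; "q": joint angles; "dq": joint speeds; "joint_torque": joint torques, N m; "tool_pos": TCP position; "orientation": TCP orientation; "force": force on the tool from outside, world axes, zero at the start; "wrist_torque": the same for the moment, N m; "opening": finger opening in m.
Only numpy, scipy, OpenCV 4.12 (cv2) and the standard library are available. Lean on these libraries where they do the work, as an engineer would, in place of code of your own. Each camera call takes 0.05 s, during which the arm holds its last target. There are 200 camera calls.

## Working session

There is one attempt and no reset: what is moved stays moved. The work goes in short steps, Python scripts to look and compute and a tool call to move; the robot and the scene stay as the last step left them, time stands still between calls to the robot, and variables do not carry over. Pictures are saved under pics/ and viewed, about 8 in all and at most 12, crops included, and the job is handed in when it is done.

Besides the shell and the picture viewer there is one more tool, called after "Emit:" as name(argument=value, ...) on one line, values as JSON. arm_command: Moves the arm, as the interface text tells. Its arguments: {"type":"object","properties":{"xyz":{"type":"array","items":{"type":"array","items":{"type":"number"}}},"turn":{"type":"array","items":{"type":"array","items":{"type":"number"}}},"gripper":{"type":"number"},"force":{"type":"number"}},"required":["xyz","turn"]}

```bash
mkdir -p pics; ls
cat > h.py <<'E'
import numpy as np,cv2
from scipy.spatial.transform import Rotation as R
from plant import robot, read_camera, spotter
def rot(p):
    o=np.array(p["orientation"],float)
    return o if o.shape==(3,3) else R.from_rotvec(o).as_matrix()
def cloud(p):
    z=p["z_map"]; v,u=np.mgrid[:420,:560]
    c=np.stack([(u-p["cx"])/p["fx"]*z,(v-p["cy"])/p["fy"]*z,z],-1)
    w=c@rot(p).T+np.array(p["eye"]); w[z==0]=np.nan
    return w
def save(p,n): cv2.imwrite("pics/"+n,p["frame"][...,::-1])
E
python3 - <<'E'
from h import *
print(robot.read_state())
P={}
for n in("top","side"):
    p=read_camera(n); save(p,n+"0.png"); print(n,p["eye"],p["orientation"],p["fx"]); np.savez(n+"0.npz",**{k:p[k] for k in p})
    w=cloud(p)
    for q in("platter","tape_roll","jar","sticker_box","ear","soap_bottle","cup_stack","film_carton"):
        for m in spotter.masks_of(p,q)[:3]:
            x=w[m["pixels"]]; print(n,q,round(m["confidence"],2),np.round(m["centre"]),np.round(np.nanmedian(x,0),3),np.round(np.nanmin(x,0),3),np.round(np.nanmax(x,0),3))
a=np.hstack([cv2.imread("pics/top0.png"),cv2.imread("pics/side0.png")])
E
```

```text
pics
{'t': 0.0, 'q': array([ 1.12560091e+00,  1.31128338e-01,  1.48924749e+00,  1.18949830e-05,
        1.52300072e+00, -8.54221444e-02]), 'dq': array([-0.00110805, -0.0014173 , -0.00040305, -0.0010335 ,  0.000563  ,
       -0.00018501]), 'joint_torque': array([ 3.57257755e-03, -5.59840536e+01, -4.91768789e+01,  7.73963076e-02,
        3.53456615e-02, -1.52497364e-04]), 'tool_pos': array([0.21112987, 0.56138726, 0.40372421]), 'orientation': array([-5.62002545e-01, -3.09042707e+00,  2.69879862e-03]), 'force': array([ 0.00159372, -0.45666025, -0.71863801]), 'wrist_torque': array([ 0.0185002 , -0.06359253,  0.01761995]), 'opening': 0.09304985621957663}
top [0.47304098 0.01245722 1.38668406] [-2.19695217  2.15982551 -0.1015784 ] 477.7144679486066
top platter 0.87 [215. 228.] [0.575 0.127 0.055] [ 0.432 -0.014 -0.007] [0.717 0.283 0.07 ]
top tape_roll 0.8 [208. 248.] [0.585 0.091 0.082] [0.547 0.063 0.059] [0.608 0.129 0.089]
top tape_roll 0.75 [226. 342.] [ 0.552 -0.175  0.022] [ 0.518 -0.198 -0.003] [ 0.583 -0.135  0.028]
top tape_roll 0.6 [116. 302.] [ 0.842 -0.074  0.022] [ 0.808 -0.1
[... 1407 characters left out ...]
81 0.073] [0.545 0.057 0.058] [0.619 0.172 0.085]
side jar 0.94 [238. 325.] [ 0.691 -0.063  0.036] [ 0.669 -0.075 -0.003] [0.73  0.069 0.061]
side jar 0.49 [182. 275.] [0.584 0.25  0.055] [0.574 0.243 0.052] [0.594 0.255 0.059]
side ear 0.76 [207. 272.] [0.571 0.07  0.051] [ 0.438 -0.022 -0.002] [0.735 0.358 0.083]
side ear 0.16 [196. 228.] [0.435 0.241 0.022] [ 0.411  0.139 -0.002] [0.464 0.332 0.062]
side soap_bottle 0.83 [155. 200.] [0.359 0.439 0.089] [ 0.31   0.425 -0.   ] [0.39  0.753 0.195]
side cup_stack 0.86 [153. 276.] [0.612 0.456 0.087] [ 0.577  0.439 -0.43 ] [0.804 2.141 0.133]
side film_carton 0.59 [394. 244.] [ 0.469 -0.522  0.061] [ 0.419 -0.634 -0.   ] [ 0.522 -0.42   0.25 ]
```

Run:
```python
from h import *
from scipy.optimize import least_squares
for n in("top","side"):
    p=dict(np.load(n+"0.npz")); w=cloud(p); f=p["frame"].astype(int)
    if n=="top":
        cv2.imwrite("pics/crop.png",cv2.resize(p["frame"][135:310,140:340,::-1],(800,700))[:600] if 0 else cv2.resize(p["frame"][140:290,150:350,::-1],(800,600),interpolation=cv2.INTER_CUBIC))
    white=(f.min(-1)>150)&(np.ptp(f,axis=-1)<40)
    c=np.array([.577,.127])
    for it in range(4):
        d=w[...,:2]-c; r=np.hypot(d[...,0],d[...,1])
        m=white&(abs(r-.130)<(.018 if it<2 else .013))&(w[...,2]>.043)&(w[...,2]<.068)
        # fit center by ring radial median residual per azimuth
        X=w[m][:,:2]
        s=least_squares(lambda c:np.hypot(*(X-c).T)-.130,c,loss="soft_l1",f_scale=.004); c=s.x
    print(n,"centre",c,m.sum())
    d=w[...,:2]-c; r=np.hypot(d[...,0],d[...,1]); az=np.degrees(np.arctan2(d[...,1],d[...,0]))%360
    m=(abs(r-.130)<.008)&(w[...,2]>.03)
    print([(a,int((k:=m&(az>=a)&(az<a+5)).sum()),round(float(np.median(w[k][:,2]))*1000,1) if k.any() else None) for a in range(0,360,5)])
    e=(r>.146)&(r<.18)&(abs(w[...,2]-.05)<.008)
    print("ear cand",[(int(a),round(b,3),np.round(q,3).tolist()) for a,b,q in zip(az[e][::6],r[e][::6],w[e][::6])])
```

```text
top centre [0.57674464 0.12163279] 1886
[(0, 20, 50.5), (5, 23, 50.6), (10, 22, 50.7), (15, 20, 50.4), (20, 23, 51.2), (25, 24, 49.8), (30, 24, 51.0), (35, 21, 51.3), (40, 21, 52.7), (45, 23, 50.5), (50, 23, 50.1), (55, 24, 50.9), (60, 23, 51.7), (65, 21, 51.1), (70, 24, 50.8), (75, 20, 50.9), (80, 25, 52.5), (85, 22, 56.5), (90, 21, 59.3), (95, 30, 57.3), (100, 23, 52.3), (105, 25, 54.9), (110, 26, 58.6), (115, 25, 56.0), (120, 21, 52.5), (125, 22, 55.4), (130, 25, 58.3), (135, 27, 55.4), (140, 24, 52.2), (145, 23, 56.2), (150, 23, 59.9), (155, 25, 52.6), (160, 25, 52.6), (165, 23, 55.1), (170, 23, 58.3), (175, 24, 55.2), (180, 24, 52.3), (185, 23, 55.1), (190, 25, 58.1), (195, 23, 51.4), (200, 25, 49.9), (205, 22, 50.7), (210, 23, 51.2), (215, 22, 50.3), (220, 24, 50.7), (225, 24, 49.5), (230, 23, 50.3), (235, 24, 49.4), (240, 24, 51.0), (245, 23, 50.0), (250, 22, 50.5), (255, 23, 49.1), (260, 26, 50.5), (265, 20, 50.8), (270, 20, 50.9), (275, 22, 50.1), (280, 20, 49.1), (285, 25, 51.6), (290, 22, 50.8), (295, 24, 49.0), (300, 23, 49.7), (305, 23, 50.8), (310, 20, 52.0), (315, 21, 
[... 1604 characters left out ...]
240, 24, 49.1), (245, 27, 48.6), (250, 23, 49.2), (255, 18, 47.4), (260, 27, 48.4), (265, 30, 47.6), (270, 24, 49.1), (275, 23, 48.0), (280, 26, 47.8), (285, 24, 47.7), (290, 21, 48.0), (295, 23, 48.1), (300, 25, 48.6), (305, 20, 50.0), (310, 20, 49.4), (315, 17, 49.8), (320, 16, 50.1), (325, 10, 49.7), (330, 13, 49.7), (335, 9, 50.3), (340, 11, 50.4), (345, 8, 49.9), (350, 8, 49.5), (355, 10, 50.2)]
ear cand [(73, np.float64(0.179), [0.628, 0.288, 0.049]), (68, np.float64(0.171), [0.64, 0.275, 0.05]), (69, np.float64(0.162), [0.633, 0.268, 0.05]), (71, np.float64(0.158), [0.626, 0.266, 0.048]), (103, np.float64(0.147), [0.542, 0.259, 0.052]), (106, np.float64(0.146), [0.535, 0.257, 0.042])]
```

View pics/crop.png

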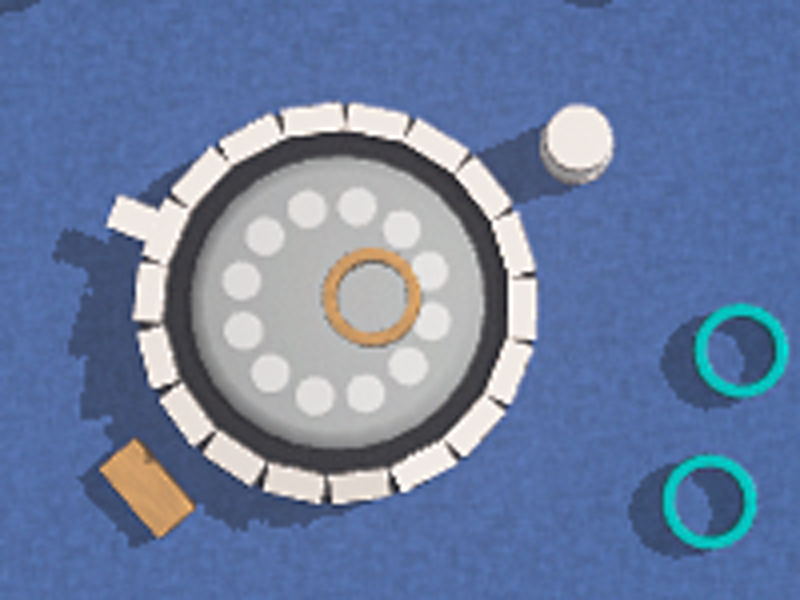

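View pics/side0.png

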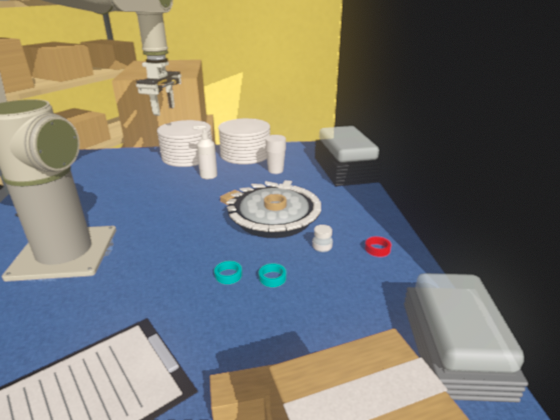

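Look-alikes: brown roll on the lid at top-image (214,243), with turquoise rings at (228,335) and (265,327) and a red one off to the right. Only the brown one is the tape_roll, and all of them stay put. For the ear, the white tongue at about (194,182) is the only candidate. The ramps start just counterclockwise of it. The close crop confirms the choice. Next I refine the centre and yaw.

Run:
```python
from h import *
from scipy.optimize import least_squares
p=dict(np.load("top0.npz")); w=cloud(p); f=p["frame"].astype(int)
white=(f.min(-1)>150)&(np.ptp(f,axis=-1)<50)
c0=np.array([.5767,.1216]); d=w[...,:2]-c0; r=np.hypot(d[...,0],d[...,1])
# centre: outer silhouette of the white ring's inner/outer edges by reprojecting at model height
R_=rot(p); e=np.array(p["eye"])
v,u=np.mgrid[:420,:560]; ray=np.stack([(u-p["cx"])/p["fx"],(v-p["cy"])/p["fy"],np.ones(u.shape)],-1)@R_.T
X=(e+ray*((.0505-e[2])/ray[...,2])[...,None])[...,:2]  # plane z=50
m=white&(abs(np.hypot(*(X-c0).transpose(2,0,1))-.13)<.02)
az=np.degrees(np.arctan2(*(X-c0).transpose(2,0,1)[::-1]))%360
fl=m&((az>205)|(az<55))
s=least_squares(lambda c:np.hypot(*(X[fl]-c).T)-.130,c0,loss="soft_l1",f_scale=.004); print("centre plane fit",s.x)
c=(s.x); d=w[...,:2]-c; r=np.hypot(d[...,0],d[...,1]); az=np.degrees(np.arctan2(d[...,1],d[...,0]))%360
k=(abs(r-.13)<.007)&(w[...,2]>.04); A=az[k];Z=w[k][:,2]
def mod(y,b):
    t=(A-(120+y))%360; h=np.where(t<120,(t%20)/20*.012,0); return np.mean(np.abs(Z-.05-b-h))
print(min((mod(y,b),y,b) for y in np.arange(-55,-30,.5) for b in np.arange(-.003,.004,.0005)))
# ear axis
E=white&(np.hypot(*(X-c).transpose(2,0,1))>.15)&(np.hypot(*(X-c).transpose(2,0,1))<.172)
a=np.degrees(np.arctan2(*(X-c).transpose(2,0,1)[::-1])); E&=(abs(a-68)<12); print("ear az",a[E].mean(),E.sum())
M=R.from_rotvec(robot.read_state()["orientation"]).as_matrix(); print(M.round(3))
```

```text
centre plane fit [0.57734009 0.12084364]
(np.float64(0.0025663027773422356), np.float64(-42.5), np.float64(0.0))
ear az 69.03675783971559 67
[[-0.936  0.352 -0.   ]
 [ 0.352  0.936 -0.   ]
 [ 0.    -0.    -1.   ]]
```

Emit:
arm_command(xyz=[[0, 0, 4], [3.3, -2.8, 0], [3.3, -2.8, 0], [3.3, -2.8, 0], [3.3, -2.8, 0], [3.3, -2.8, 0], [3.3, -2.8, 0], [3.3, -2.8, 0], [3.3, -2.8, 0], [3.3, -2.8, -2], [3.3, -2.8, -3], [3.0, -2.9, -4]], turn=[[0, 0, 0], [0, 0, 0.04], [0, 0, 0.04], [0, 0, 0.04], [0, 0, 0.04], [0, 0, 0.04], [0, 0, 0.04], [0, 0, 0.04], [0, 0, 0.04], [0, 0, 0.04], [0, 0, 0.04], [0, 0, 0.007]], gripper=0, force=20)

```text
t: 2.4
tool_pos: [0.5726, 0.2517, 0.3551]
orientation: [-0.075, 3.138, 0.001]
force: [0.8, 0.2, 0.0]
opening: 0.0005
```

Emit:
arm_command(xyz=[[0, 0, -4], [0, 0, -4], [0, 0, -1.8], [-0.1, 0, 0], [0, 0, 0]], turn=[[0, 0, 0], [0, 0, 0], [0, 0, 0], [0, 0, 0], [0, 0, 0]])

```text
t: 3.02
tool_pos: [0.5709, 0.2531, 0.2589]
orientation: [-0.075, 3.138, 0.001]
force: [-0.5, -0.2, 0.4]
opening: 0.0005
```

Run:
```python
from h import *
p=read_camera("top"); q=read_camera("side")
a=cv2.resize(p["frame"][150:270,160:290,::-1],(520,480),interpolation=cv2.INTER_CUBIC)
b=cv2.resize(q["frame"][140:240,210:340,::-1],(520,400),interpolation=cv2.INTER_CUBIC)
cv2.imwrite("pics/t1.png",cv2.resize(np.hstack([a[:400],b]),(800,308)))
s=robot.read_state();print(s["tool_pos"],s["force"])
```

```text
[0.57103227 0.25305013 0.25917938] [ 0.1047235   0.56054935 -0.28028123]
```

View pics/t1.png

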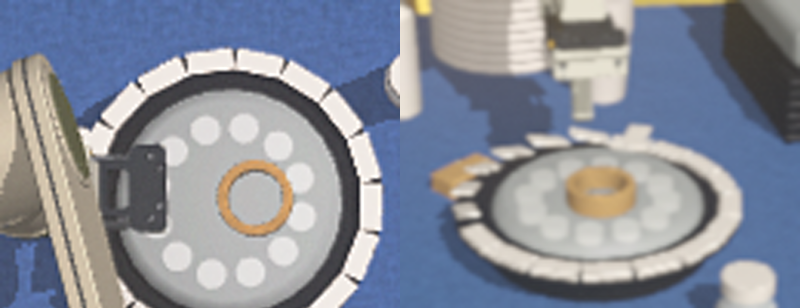

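The hand is over tab 1 just past the ear: side crop shows fingertip at (583,115) above the ramp at (585,132). Pressing now.

Emit:
arm_command(xyz=[[0, -0.1, -1.0], [0, 0, -0.4], [0, 0, -0.4], [0, 0, -0.3], [0, 0, 0]], turn=[[0, 0, 0], [0, 0, 0], [0, 0, 0], [0, 0, 0], [0, 0, 0]])

```text
t: 3.75
tool_pos: [0.5702, 0.2516, 0.2363]
orientation: [0.074, -3.14, 0.0]
force: [-4.1, -1.2, 6.9]
opening: 0.0008
```

Emit:
arm_command(xyz=[[0, 0, -0.05], [0, 0, 0]], turn=[[0, 0, 0], [0, 0, 0]])

```text
t: 4.0
tool_pos: [0.5701, 0.2516, 0.2361]
orientation: [0.074, -3.14, 0.0]
force: [-5.4, -1.8, 9.3]
opening: 0.0004
```

Emit:
arm_command(xyz=[[0, 0, 2.0], [0, 0, 0.5], [-1.4, -0.3, 0], [-1.5, -0.3, 0], [-1.4, -0.4, 0], [0, 0, 0], [0, 0, 0]], turn=[[0, 0, 0], [0, 0, 0], [0, 0, 0.116], [0, 0, 0.116], [0, 0, 0.117], [0, 0, 0], [0, 0, 0]])

```text
t: 4.88
tool_pos: [0.5277, 0.2417, 0.2607]
orientation: [-0.614, 3.08, 0.0]
force: [-0.2, -1.1, -0.2]
opening: 0.0006
```

```bash
cat > chk.py <<'E'
from h import *
p=read_camera("side"); w=cloud(p); f=p["frame"].astype(int); w0=None
def ctr(p):
    w=cloud(p); f=p["frame"].astype(int)
    m=(f.min(-1)>150)&(np.ptp(f,axis=-1)<50)
    d=w[...,:2]-[.577,.121]; m&=(abs(np.hypot(d[...,0],d[...,1])-.13)<.02)&(abs(w[...,2]-.05)<.006)
    az=np.degrees(np.arctan2(d[...,1],d[...,0]))%360; m&=(az>200)|(az<60)
    from scipy.optimize import least_squares
    X=w[m][:,:2]; return least_squares(lambda c:np.hypot(*(X-c).T)-.130,[.577,.121],loss="soft_l1",f_scale=.004).x
p0=dict(np.load("side0.npz")); print("side centre before/now",ctr(p0).round(4),ctr(p).round(4))
# image shift of fixed rim part
a=cv2.cvtColor(p0["frame"],cv2.COLOR_RGB2GRAY)[205:240,225:325].astype(np.float32);b=cv2.cvtColor(p["frame"],cv2.COLOR_RGB2GRAY)[205:240,225:325].astype(np.float32)
print("px shift",cv2.phaseCorrelate(a,b,cv2.createHanningWindow((100,35),cv2.CV_32F)))
s=robot.read_state();print(s["tool_pos"],s["force"])
E
python3 chk.py
```

```text
side centre before/now [0.5771 0.1167] [0.5769 0.1165]
px shift ((-0.013710322532240582, -0.043258141391230964), 1.0012818233172098)
[0.52780384 0.2417263  0.26060188] [ 0.12293478  0.16929576 -0.50143838]
```

Emit:
arm_command(xyz=[[-0.1, 0, -1.0], [0, 0, -0.4], [0, 0, -0.4], [0, 0, -0.4], [0, 0, 0]], turn=[[0, 0, 0], [0, 0, 0], [0, 0, 0], [0, 0, 0], [0, 0, 0]])

```text
t: 5.55
tool_pos: [0.5261, 0.2415, 0.2378]
orientation: [0.618, -3.08, 0.0]
force: [0.5, 0.8, 0.5]
opening: 0.0001
```

Emit:
arm_command(xyz=[[0, 0, -0.1], [0, 0, -0.08], [0, 0, 0]], turn=[[0, 0, 0], [0, 0, 0], [0, 0, 0]])

```text
t: 5.92
tool_pos: [0.5263, 0.2416, 0.2365]
orientation: [-0.618, 3.08, 0.0]
force: [-0.0, 0.5, 0.3]
opening: 0.0
```

Emit:
arm_command(xyz=[[0, 0, -0.06], [0, 0, -0.04], [0, 0, 0]], turn=[[0, 0, 0], [0, 0, 0], [0, 0, 0]])

```text
t: 6.3
tool_pos: [0.5263, 0.2416, 0.2362]
orientation: [-0.618, 3.08, -0.0]
force: [-2.6, -1.0, 6.5]
opening: 0.0005
```

Emit:
arm_command(xyz=[[0, 0, 2.0], [0, 0, 0.5], [-1.2, -0.8, 0], [-1.3, -0.8, 0], [-1.3, -0.8, 0], [0, 0, 0], [0, 0, -1.1], [0, 0, -0.4], [0, 0, -0.4], [0, 0, -0.4], [0, 0, -0.15], [0, 0, 0]], turn=[[0, 0, 0], [0, 0, 0], [0, 0, 0.116], [0, 0, 0.116], [0, 0, 0.117], [0, 0, 0], [0, 0, 0], [0, 0, 0], [0, 0, 0], [0, 0, 0], [0, 0, 0], [0, 0, 0]])

```text
t: 7.8
tool_pos: [0.4883, 0.2176, 0.2362]
orientation: [1.143, -2.926, -0.0]
force: [-2.3, -0.7, 4.4]
opening: 0.0005
```

Emit:
arm_command(xyz=[[0, 0, 2.0], [0, 0, 0.5], [-0.9, -1.2, 0], [-0.9, -1.2, 0], [-1.0, -1.25, 0], [0, 0, 0], [0, 0, -1.1], [0, 0, -0.4], [0, 0, -0.4], [0, 0, -0.4], [0, 0, -0.22], [0, 0, 0]], turn=[[0, 0, 0], [0, 0, 0], [0, 0, 0.116], [0, 0, 0.116], [0, 0, 0.117], [0, 0, 0], [0, 0, 0], [0, 0, 0], [0, 0, 0], [0, 0, 0], [0, 0, 0], [0, 0, 0]])

```text
t: 9.3
tool_pos: [0.4603, 0.1812, 0.2362]
orientation: [1.634, -2.683, -0.0]
force: [-2.4, -1.5, 6.1]
opening: 0.0002
```

```bash
python3 chk.py
```

```text
side centre before/now [0.5771 0.1167] [0.5768 0.1167]
px shift ((0.002725775687196119, -0.013240347965371768), 1.0067395497692957)
[0.46029312 0.18116444 0.23623977] [-2.90978263 -1.11542926  5.84231776]
```

Emit:
arm_command(xyz=[[0, 0, 2.0], [0, 0, 0.5], [-0.4, -1.4, 0], [-0.4, -1.5, 0], [-0.5, -1.45, 0], [0, 0, 0], [0, 0, -1.1], [0, 0, -0.4], [0, 0, -0.4], [0, 0, -0.4], [0, 0, -0.2], [0, 0, 0]], turn=[[0, 0, 0], [0, 0, 0], [0, 0, 0.116], [0, 0, 0.116], [0, 0, 0.117], [0, 0, 0], [0, 0, 0], [0, 0, 0], [0, 0, 0], [0, 0, 0], [0, 0, 0], [0, 0, 0]])

```text
t: 10.85
tool_pos: [0.4354, 0.1772, 0.2346]
orientation: [2.01, -2.388, 0.069]
force: [-7.0, -1.4, 11.1]
opening: 0.0003
```

Something stopped the motion, probably the last joint's range. Lifting and checking.

Emit:
arm_command(xyz=[[0, 0, 1.5], [0, 0, 1.5], [0, 0, 0]], turn=[[0, 0, 0], [0, 0, 0], [0, 0, 0]])

```text
t: 11.22
tool_pos: [0.4365, 0.1776, 0.2662]
orientation: [2.014, -2.392, 0.072]
force: [-0.4, 0.6, 0.1]
opening: 0.0009
```

```bash
python3 chk.py
python3 - <<'E'
from h import *
s=robot.read_state(); print(s["q"].round(3),s["orientation"],s["t"])
p=read_camera("side")
cv2.imwrite("pics/s2.png",cv2.resize(p["frame"][140:240,180:340,::-1],(800,500),interpolation=cv2.INTER_CUBIC))
E
```

```text
side centre before/now [0.5771 0.1167] [0.5769 0.1165]
px shift ((0.04425005539938809, -0.03629240745252105), 0.9988012578752306)
[0.43600969 0.17747062 0.26517314] [-0.10267842 -0.09190596  0.45586497]
[ 0.297 -0.107  1.991 -0.05   1.255 -2.658] [ 2.01288379 -2.39091812  0.07125633] 11.275
```

View pics/s2.png

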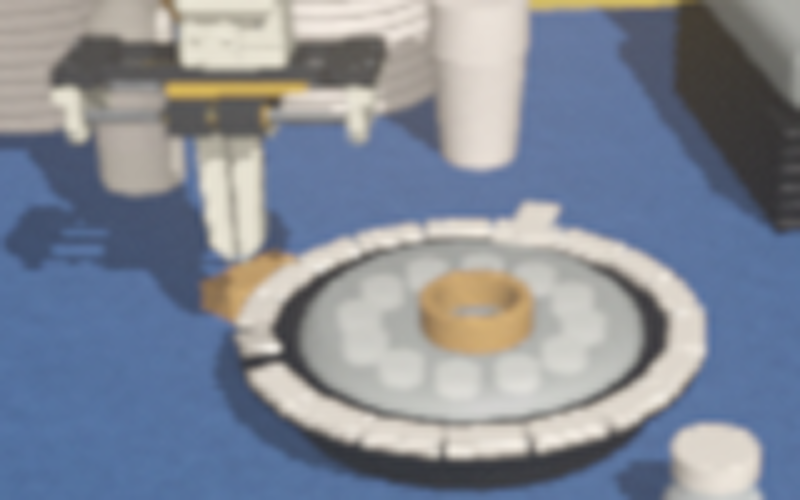

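Emit:
arm_command(xyz=[[0, 0, 5], [0, 0, 0], [0, 0, 0], [0, 0, 0], [0, 0, 0], [0, 0, 0], [0, 0, 0], [0, 0, 0], [0, 0, 0], [0, 0, 0], [0.5, -2, 0], [0.5, -2, 0]], turn=[[0, 0, -0.18], [0, 0, -0.18], [0, 0, -0.18], [0, 0, -0.18], [0, 0, -0.18], [0, 0, -0.18], [0, 0, -0.18], [0, 0, -0.18], [0, 0, -0.18], [0, 0, -0.18], [0, 0, -0.18], [0, 0, -0.18]])

```text
t: 12.82
tool_pos: [0.4453, 0.137, 0.3133]
orientation: [-1.155, -2.869, 0.009]
force: [-0.6, -0.2, 0.3]
opening: 0.0004
```

Emit:
arm_command(xyz=[[0, 0, 0], [0, 0, 0], [0, 0, 0], [0, 0, 0], [0, 0, 0], [0, 0, 0], [0, 0, 0]], turn=[[0, 0, -0.18], [0, 0, -0.18], [0, 0, -0.18], [0, 0, -0.18], [0, 0, -0.18], [0, 0, -0.03], [0, 0, 0]])

```text
t: 13.7
tool_pos: [0.4453, 0.1373, 0.3137]
orientation: [-2.313, -2.058, -0.025]
force: [0.6, 0.1, 0.6]
opening: 0.0006
```

```bash
cat > ori.py <<'E'
from h import *
s=robot.read_state(); M=R.from_rotvec(s["orientation"]).as_matrix()
import sys; a=np.radians(float(sys.argv[1])); y=np.array([np.cos(a),np.sin(a),0]); z=np.array([0,0,-1.]); T=np.stack([np.cross(y,z),y,z],1)
print(s["tool_pos"].round(4),s["force"].round(1),s["q"].round(2),"need turn",R.from_matrix(T@M.T).as_rotvec().round(3))
E
python3 ori.py -7.3
```

```text
[0.4453 0.1373 0.3137] [0.6 0.1 0.6] [ 0.17 -0.17  1.96  0.05  1.37  0.28] need turn [-0.045 -0.018 -0.011]
```

Emit:
arm_command(xyz=[[0.1, 0, -3], [0, 0, -2], [0.1, 0, 0], [0, 0, 0], [0, 0, 0]], turn=[[-0.045, -0.018, -0.011], [0, 0, 0], [0, 0, 0], [0, 0, 0], [0, 0, 0]])

```text
t: 14.32
tool_pos: [0.448, 0.1374, 0.2652]
orientation: [2.36, 2.071, 0.003]
force: [0.3, -0.7, 0.1]
opening: 0.0004
```

```bash
python3 ori.py -7.3
python3 - <<'E'
from h import *
p=read_camera("side"); w=cloud(p); d=w[...,:2]-[.577,.1188]; r=np.hypot(d[...,0],d[...,1]); az=np.degrees(np.arctan2(d[...,1],d[...,0]))%360
f=p["frame"]; m=(abs(r-.13)<.008)&(w[...,2]>.045)&(w[...,2]<.07)&(f.min(-1)>120)
for a in range(150,205,4):
    k=m&(az>=a)&(az<a+4); print(a,k.sum(),np.round(np.percentile(w[k][:,2],[20,50,80])*1000,1) if k.any() else "")
E
```

```text
[0.448  0.1374 0.2652] [ 0.3 -0.7  0.1] [ 0.19 -0.12  2.   -0.    1.26  0.32] need turn [-0.     0.003  0.003]
150 8 [49.8 50.8 52.3]
154 6 [50.8 51.  51.1]
158 8 [49.8 50.4 51.6]
162 6 [50.4 51.2 53.3]
166 6 [51.5 51.8 51.9]
170 8 [52.  52.8 53.2]
174 10 [51.3 52.  52.7]
178 3 [51.8 51.8 51.9]
182 5 [54.2 54.4 54.9]
186 5 [54.1 56.5 56.9]
190 4 [58.8 58.9 59.5]
194 9 [52.9 59.7 60.1]
198 7 [50.1 50.8 52.2]
202 9 [49.9 50.7 51.5]
```

Tab 5 is nearly home and tab 6 is still up, so the order is intact. I'll finish tab 5.

Emit:
arm_command(xyz=[[0, 0, -1.5], [0, 0, -0.6], [0, 0, -0.4], [0, 0, -0.3], [0, 0, -0.1], [0, 0, 0]], turn=[[0, 0, 0], [0, 0, 0], [0, 0, 0], [0, 0, 0], [0, 0, 0], [0, 0, 0]])

```text
t: 15.12
tool_pos: [0.4475, 0.1373, 0.2361]
orientation: [2.361, 2.072, -0.001]
force: [-8.2, -2.2, 12.7]
opening: 0.0003
```

Emit:
arm_command(xyz=[[0, 0, 2.0], [0, 0, 0.5], [0.05, -1.5, 0], [0.05, -1.5, 0], [0.1, -1.5, 0], [0, 0, 0], [0, 0, -1.1], [0, 0, -0.4], [0, 0, -0.4], [0, 0, -0.4], [0, 0, -0.12], [0, 0, 0]], turn=[[0, 0, 0], [0, 0, 0], [0, 0, 0.116], [0, 0, 0.116], [0, 0, 0.117], [0, 0, 0], [0, 0, 0], [0, 0, 0], [0, 0, 0], [0, 0, 0], [0, 0, 0], [0, 0, 0]])

```text
t: 16.62
tool_pos: [0.4495, 0.0925, 0.2362]
orientation: [1.966, 2.45, 0.001]
force: [-3.1, -0.5, 5.9]
opening: 0.0005
```

Now lift clear and move away to look from above.

Emit:
arm_command(xyz=[[0, 0, 3], [0, 0, 5], [0, 0, 5], [0, -3, 3], [0, -6, 0], [0, -6, 0], [0, -6, 0], [0, -6, 0], [0, -6, 0], [0, 0, 0], [0, 0, 0]], turn=[[0, 0, 0], [0, 0, 0], [0, 0, 0], [0, 0, 0], [0, 0, 0], [0, 0, 0], [0, 0, 0], [0, 0, 0], [0, 0, 0], [0, 0, 0], [0, 0, 0]])

```text
t: 18.0
tool_pos: [0.4494, -0.2376, 0.3955]
orientation: [-1.967, -2.449, -0.002]
force: [-0.7, -0.1, 0.9]
opening: 0.0007
```

Run:
```python
from h import *
P=[read_camera("top") for _ in range(4)]; S=read_camera("side")
for n,ps,c in(("top",P,[.577,.121]),("top0",[dict(np.load("top0.npz"))],[.577,.121])):
    H={}
    for p in ps:
        w=cloud(p); d=w[...,:2]-c; r=np.hypot(d[...,0],d[...,1]); az=np.degrees(np.arctan2(d[...,1],d[...,0]))%360
        for a in range(60,220,5):
            k=(abs(r-.13)<.006)&(az>=a)&(az<a+5)&(w[...,2]>.04); H.setdefault(a,[]).extend(w[k][:,2])
    print(n,[(a,round(np.median(h)*1000,1)) for a,h in H.items() if h])
a=cv2.resize(P[0]["frame"][140:290,150:350,::-1],(530,400),interpolation=cv2.INTER_CUBIC)
b=cv2.resize(S["frame"][160:240,210:340,::-1],(530,326),interpolation=cv2.INTER_CUBIC)
cv2.imwrite("pics/f.png",np.hstack([a[:,:400],cv2.resize(b,(400,246)).copy() if 0 else cv2.copyMakeBorder(cv2.resize(b,(400,246)),0,154,0,0,cv2.BORDER_CONSTANT)]))
p0=dict(np.load("top0.npz"));g=lambda x:cv2.cvtColor(x[140:290,150:350],cv2.COLOR_RGB2GRAY).astype(np.float32)
print("shift",cv2.phaseCorrelate(g(p0["frame"]),g(P[0]["frame"])),robot.read_state()["t"])
w=cloud(P[-1])
for q in("tape_roll","jar","sticker_box"):
    for m in spotter.masks_of(P[-1],q)[:3]: print(q,round(m["confidence"],2),np.round(m["centre"]),np.round(np.nanmedian(w[m["pixels"]],0),3))
```

```text
top [(60, np.float64(50.9)), (65, np.float64(50.6)), (70, np.float64(50.2)), (75, np.float64(50.9)), (80, np.float64(50.6)), (85, np.float64(50.0)), (90, np.float64(50.8)), (95, np.float64(49.4)), (100, np.float64(50.8)), (105, np.float64(50.4)), (110, np.float64(50.3)), (115, np.float64(50.2)), (120, np.float64(50.8)), (125, np.float64(51.6)), (130, np.float64(50.6)), (135, np.float64(50.5)), (140, np.float64(51.5)), (145, np.float64(51.0)), (150, np.float64(51.0)), (155, np.float64(50.1)), (160, np.float64(49.9)), (165, np.float64(50.5)), (170, np.float64(50.4)), (175, np.float64(49.2)), (180, np.float64(50.0)), (185, np.float64(49.2)), (190, np.float64(50.2)), (195, np.float64(50.4)), (200, np.float64(51.3)), (205, np.float64(50.3)), (210, np.float64(50.3)), (215, np.float64(50.3))]
top0 [(60, np.float64(52.0)), (65, np.float64(50.8)), (70, np.float64(50.6)), (75, np.float64(50.8)), (80, np.float64(52.8)), (85, np.float64(57.2)), (90, np.float64(59.3)), (95, np.float64(57.8)), (100, np.float64(52.3)), (105, np.float64(55.1)), (110, np.float64(59.4)), (115, np.float64(56.8)), (120,
[... 296 characters left out ...]
180, np.float64(52.9)), (185, np.float64(55.2)), (190, np.float64(58.5)), (195, np.float64(53.0)), (200, np.float64(49.6)), (205, np.float64(51.2)), (210, np.float64(51.8)), (215, np.float64(51.5))]
shift ((0.08790858023948545, -0.003967614649482698), 0.9650840940793355) 18.25
tape_roll 0.78 [209. 238.] [0.592 0.1   0.082]
tape_roll 0.72 [230. 338.] [ 0.546 -0.168  0.021]
tape_roll 0.64 [270. 331.] [ 0.438 -0.147  0.022]
jar 0.77 [175. 296.] [ 0.689 -0.045  0.058]
jar 0.52 [212. 451.] [ 0.6   -0.485  0.062]
jar 0.28 [214. 230.] [0.576 0.126 0.053]
sticker_box 0.76 [263. 187.] [0.443 0.256 0.022]
sticker_box 0.55 [261. 222.] [0.448 0.148 0.05 ]
sticker_box 0.28 [295. 107.] [0.359 0.449 0.128]
```

View pics/f.png

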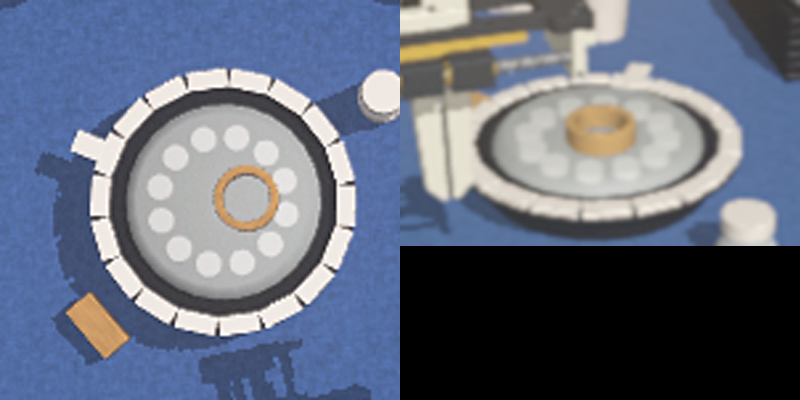

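The whole rim reads level at about 50 mm. The roll is at crop (247,198), the same image place as before. The box and jar are unmoved and the hand is clear.

```bash
python3 -c "
from plant import robot
print(robot.close_job())"
```

```text
the job is handed in; nothing more can be done
None
```

All six snap tabs are pressed home, in order from the ear (1 to 6), and the job is handed in at about 18 s of the 48 s allowed. I used closed fingertips and pressed each tab separately near its raised end, lifting between presses rather than sliding along. Downward force was 4–13 N at each of the six presses.

**One slip:** on the way to tab 5 the wrist's last joint reached its range limit. The hand came down slightly tilted near the tab 4/5 joint, with about 11 N, and almost closed tab 5 there. I lifted, gave the hand a half turn and finished tab 5 properly; tab 6 was still up, so the order held.

**Last checks:**
- **Rim:** the top camera reads 49–52 mm over the whole tab row, against up to 60 mm before.
- **Platter:** it shifted less than 0.1 px between the first and last top pictures.
- **Other things:** the roll, jar and sticker box are in the same places in the pictures. The detector's median for the roll differed by about 1 cm, but its position in the picture did not, so I put that down to the mask.
- **Hand:** it is clear, about 20 cm above the table and off to the side.

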